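Open the blanks carton and hold up the mill's guard

TASK

I am about to load a fresh copper-clad blank into the circuit-board mill and will need both my hands. First fold both of the carton's raised flaps right back, well past upright, so that the blanks lie clear; then take the mill's clear guard by its grab bar, lift it to 50 degrees and keep holding it there: its gas struts are gone, so do not let it drop, and do not swing it so far that it knocks the spindle motor. Finish while still holding the guard up by the bar, and leave the other things on the bench where they are.

Things in the scene. Friction and masses are not known exactly. Their poses are not given: they have to be found in the camera images.
- mill: grey circuit-board mill, immovable, 385 deep x 400 wide. Origin: on the bench right below the shut guard's grab bar; x to its back, y to its left, z up; its front faces the robot at yaw 0 (front face x = -70). Side pods 57 wide, 140 high, at y = +-171, x -70 to 315. Blue spindle motor, 64 in diameter, axis x 172, y 95, 205 to 300 high; dark column behind it (x 215 to 285, y 61 to 134), 323 high.
- guard_hinge (a point): middle of the guard's hinge line, which runs along the mill's y: 165 behind the mill's origin (mill x = +165), 135 above the bench. Axes as the mill's.
- guard (a joint): angle of the clear guard (aluminium frame, 274 wide, about 0.6 kg): 0 shut and level, grows as its front edge rises, 0.873 = 50 degrees. Free hinge: it falls shut from any angle if let go; lifting at the bar takes 3 to 6 N. At 1.13 (65 degrees) it knocks the spindle motor. Its top reaches 199 forward of the hinge line; a skirt 75 deep hangs from the front edge.
- grab_bar (a point): steel bar on top of the guard near its front edge: round, 12 in diameter, 130 long along its y (parallel to the hinge line), on two 10 mm posts at y = +-59. This point: centre of the bar. Guard shut: 165 in front of the hinge line, 42 above it, 177 above the bench, 39 above the guard's surface; free to fingers from above between the posts. It turns with the guard; its z is square to the guard's top.
- carton: plain cardboard carton of copper-clad blanks, heavy, immovable, 160 (x) x 220 (y) x 110 high, walls 4 thick. Origin: centre of its underside, z up. The blanks inside reach 76 high. Two long raised flaps on its x sides; two short end flaps already hang outside its y ends (to 40 beyond them).
- flap_near (a joint): angle of the flap hinged on the carton's -x rim, 110 above the bench: 0 shut (level, inwards over the carton), 1.57 upright, 3.14 level outwards; starts at 0.85 to 1.2. The flap is 78 from crease to free edge, 216 wide, 4 thick, 22 g; its stiff crease keeps it where it is left and yields to about 0.3 N at the free edge.
- flap_far (a joint): the same for the flap hinged along the carton's +x rim (mirror image: it too grows from 0 shut to 3.14 level outwards).
- flap_near_hinge (a point): middle of the near flap's crease: carton x = -80, y = 0, 110 high. Axes as the carton's.
- flap_far_hinge (a point): middle of the far flap's crease: carton x = +80, y = 0, 110 high.
- bit_case: bystander: small clear case with red end, 70 x 20 x 16, loose on top of the mill's right-hand (-y) pod. Origin: underside.
- spoil_plate: bystander: white plastic plate with a piece of copper board, 90 x 130 x 12, lying on the bench in front of the mill. Origin: centre of underside.
- brush: bystander: swarf brush, 190 long, lying on the bench behind the carton.
- screwdriver: bystander: screwdriver, 170 long, lying on the bench in front of the carton.
- tape_roll: bystander: roll of tape, 90 in diameter, 24 high, lying at one side of the bench.
- solvent: bystander: white bottle, 62 in diameter, 160 high, standing at the other side of the bench.
- caliper: bystander: caliper, 200 long, 12 high, loose on top of the mill's left-hand (+y) pod, lying along it.

How it is judged:
By the outcome, as a careful person would: the job done as asked, in the order asked, and still so for the second after the job is handed in, while the arm keeps its last pose, push and grip.
It also fails if it takes over 58 s, if anything falls off the work surface, if the arm or the gripper's body presses on something with over 40 N, if the wrist force passes 120 N, or if a joint passes its speed limit or range.

ROBOT

A 6-joint arm with a two-finger parallel gripper is mounted at the origin on the work surface. World frame = base frame: x ahead of the robot, y to its left, z up, the work surface at z = 0. Lengths are in m, angles in rad, forces in N, time in s.
With the tool pointing down it reaches from about 0.4 to 0.925 m from the base axis. Payload 12.5 kg.
Tool frame: the origin (TCP) lies midway between the tips of the shut fingers; the grasp point (between the pads) lies 19 mm behind it (robot.hold_point_z is the distance from the TCP to the grasp point, in m); z points along the fingers, y is the line along which they close (so a half turn about z gives the same grasp; the last joint's range is limited). The gripper opens to 95 mm and grips with 3 to 60 N. Pads are 20 mm wide; open, the fingers measure 119 mm over their backs; the gripper's body (75 mm by 180 mm) begins 59 mm behind the grasp point.
Start: joints at [1.242, 0.491, 1.559, -0, 1.092, -0.106], TCP at [0.138, 0.61, 0.215] pointing down, gripper open.
Joint ranges: [-3.1, 3.1], [-0.84, 2.19], [0.05, 2.79], [-1.13, 4.28], [0.06, 2.93], [-2.69, 2.69]. Speed limits (rad/s): [2.22, 2.22, 2.79, 3.14, 3.14, 3.14].

INTERFACE

Orientations are given as a unit quaternion [w, x, y, z].
In Python, from rig import robot gives the robot as it stands.
- The arm moves only by the shell command python3 -m crank 'ROWS' [FORCE]. ROWS is JSON, a list of rows, each a list of 3 entries, a list of its own where there are three numbers: the shift along the world's x, y, z each as a share of 2 cm, from -1 to 1, then the turn about the world's z as a share of 0.08 rad, from -1 to 1, then the closure, from 0 (fully open) to 1 (shut). In form: [[[dx, dy, dz], turn, claw], ...]. A call has 1 to 10 rows; each row shifts and turns the commanded pose from where the row before left it; what a row does not reach is not made up. A row lasts 1/12 s, in which the tool goes at most 41.7 mm and 7.16 degrees, less where a joint would pass 70% of its speed; a pose out of reach is approached as far as the arm can. A call with a number of a shift or a turn outside -1 to 1 is refused whole. A call with a gripper value outside its range is refused whole. The fingers move at their own pace and stop on an object; FORCE is the grip in N (left out, the last holds). Time passes only in rows, so rows that do not move let the fingers close. It gives the time, the measured TCP pose, the force, the opening and the grip force at its end, in the units of the state.
- robot.get_obs(): the state, without advancing time (a new reading comes with each control period).
- robot.snapshot(name): name is "side" or "top" or "wrist"; returns a dict with "image" (480x640x3 uint8, red, green, blue), "depth" (480x640 float32, m along the optical axis (not along the pixel's ray), 0 where there is no reading), "fx", "fy", "cx", "cy" (pixels), "rvec" (rotation vector, rad) and "tvec" (3), from world to camera coordinates, as OpenCV has them; the wrist camera has in their place "hand_eye" (4x4, takes a point from camera to tool coordinates, whose origin is the TCP and whose axes are the flange's). Camera axes: x right, y down, z forward; pixel columns grow to the right and rows downward; lengths in m; the calibration is good to about 2 mm. A picture is of the moment at which its call begins: read the wrist's pose just before it.
- robot.hand_in(): hands the job in; it is judged then, once.
The state is a dict: "time": time; "joints": joint angles; "dq": joint speeds; "joint_efforts": joint torques, N m; "eef_pos": TCP position; "tool_rot": TCP orientation; "contact_force": force on the tool from outside, world axes, zero at the start; "torque": the same for the moment, N m; "grip_width": finger opening in m; "finger_force": force on a finger pad.
Only numpy, scipy, OpenCV 4.12 (cv2) and the standard library are available. Lean on these libraries where they do the work, as an engineer would, in place of code of your own. Each camera call takes 0.05 s, during which the arm holds its last target. There are 200 camera calls.

## Working session

There is one attempt and no reset: what is moved stays moved. The work goes in short steps, Python scripts to look and compute and a shell command to move; the robot and the scene stay as the last step left them, time stands still between calls to the robot, and variables do not carry over. Pictures are saved under pics/ and viewed, at most 10 in all, crops included, and the job is handed in when it is done.

```bash
ls; mkdir -p pics
cat > h.py <<'E'
import numpy as np, cv2
from rig import robot
def cloud(s):
    d=s["depth"]; v,u=np.mgrid[:480,:640]
    P=np.stack([(u-s["cx"])/s["fx"]*d,(v-s["cy"])/s["fy"]*d,d],-1)
    R=cv2.Rodrigues(np.array(s["rvec"],float))[0]; t=np.array(s["tvec"],float).ravel()
    W=(P-t)@R; W[d==0]=np.nan; return W
E
python3 - <<'E'
from h import *
print(robot.get_obs())
for n in("top","side"):
    s=robot.snapshot(n); cv2.imwrite(f"pics/{n}0.png",s["image"][:,:,::-1]); np.save(n+"0.npy",cloud(s))
E
```

```text
pics
{'time': 0.0, 'joints': array([ 1.24237437e+00,  4.91570365e-01,  1.55943931e+00,  1.16941239e-06,
        1.09173655e+00, -1.05623815e-01]), 'dq': array([ 1.25847052e-03, -1.30089262e-03, -8.28172988e-04, -8.52678228e-05,
       -7.27844538e-04, -2.85600258e-04]), 'joint_efforts': array([ 1.67682003e-03, -6.12674046e+01, -2.58189815e+01,  6.92848535e-02,
        4.81891294e-02, -1.04471821e-04]), 'eef_pos': array([0.13801109, 0.60931697, 0.21405854]), 'tool_rot': array([-1.24701376e-04,  1.11169060e-01,  9.93801342e-01, -5.63141570e-04]), 'contact_force': array([-0.20370636,  0.06000094, -0.05113245]), 'torque': array([ 0.02541028, -0.00985312, -0.03870356]), 'finger_force': 0.0, 'grip_width': 0.09489342981986035}
```

View pics/top0.png

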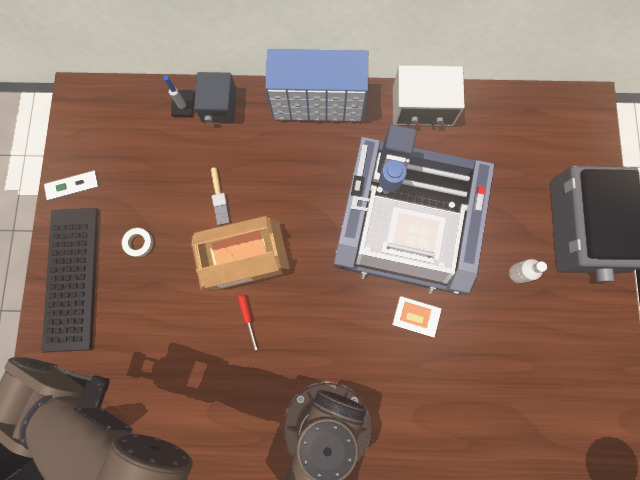

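View pics/side0.png

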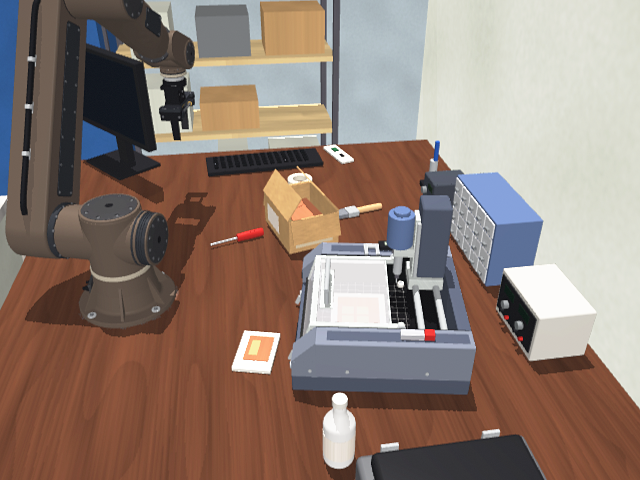

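The top view shows the mill at about (415,215), slightly turned, with the bar at (410,250). The carton is at (240,253) with its two flaps raised along the image's upper and lower sides. In the side view the near flap stands up at (290,195).

Run:
```python
from h import *
W=np.load("top0.npy"); S=np.load("side0.npy")
def rect(m,n):
    p=m.reshape(-1,2).astype(np.float32); r=cv2.minAreaRect(p); print(n,len(p),np.round(r[0],4),np.round(r[1],4),round(r[2],2))
reg=np.zeros((480,640),bool); reg[130:300,330:500]=1
m=reg&(abs(W[...,2]-.14)<.006); rect(W[m][:,:2],"pods top")
reg2=np.zeros((480,640),bool); reg2[235:275,370:450]=1
m=reg2&(W[...,2]>.168)&(W[...,2]<.195); rect(W[m][:,:2],"bar"); print(np.round(W[m].mean(0),4), np.percentile(W[m][:,2],[5,50,95]))
# carton
A=np.vstack([W[205:300,180:300].reshape(-1,3)]); 
for lo,hi in((.07,.08),(.104,.112),(.112,.125),(.125,.14),(.14,.155),(.155,.17),(.17,.2)):
    q=A[(A[:,2]>lo)&(A[:,2]<hi)]
    if len(q)>3: rect(q[:,:2],(lo,hi))
B=np.vstack([A,S[165:260,255:345].reshape(-1,3)]); B=B[(B[:,2]>.01)&(B[:,2]<.25)]; np.save("carton.npy",B)
for r in range(215,292,3): 
  print(r,[tuple(np.round(W[r,c]*1000).astype(int)) for c in (215,240,265)])
```

```text
pods top 8210 [ 0.6403 -0.2495] [0.4007 0.3503] 78.82
bar 202 [ 0.5022 -0.222 ] [0.1298 0.0131] 78.11
[ 0.502  -0.2221  0.1807] [0.17601117 0.18079207 0.18518857]
(0.07, 0.08) 1184 [0.4948 0.2708] [0.1542 0.2576] 14.23
(0.104, 0.112) 270 [0.4997 0.2731] [0.1673 0.2349] 14.79
(0.112, 0.125) 466 [0.4991 0.2726] [0.166  0.2297] 14.92
(0.125, 0.14) 539 [0.4979 0.2735] [0.1545 0.2162] 15.54
(0.14, 0.155) 540 [0.497  0.2727] [0.1291 0.216 ] 14.94
(0.155, 0.17) 602 [0.4956 0.2724] [0.109  0.2167] 15.21
(0.17, 0.2) 338 [0.496  0.2719] [0.0891 0.2147] 14.82
215 [(np.int64(633), np.int64(368), np.int64(1)), (np.int64(635), np.int64(289), np.int64(-1)), (np.int64(636), np.int64(208), np.int64(1))]
218 [(np.int64(623), np.int64(368), np.int64(0)), (np.int64(625), np.int64(287), np.int64(2)), (np.int64(596), np.int64(191), np.int64(127))]
221 [(np.int64(613), np.int64(367), np.int64(2)), (np.int64(616), np.int64(288), np.int64(-4)), (np.int64(583), np.int64(188), np.int64(143))]
224 [(np.int64(603), np.int64(366), np.int64(3)), (np.int64(576), np.int64(262), np.int64(129)), (np.int64(570), np.int
[... 2602 characters left out ...]
9), np.int64(0))]
281 [(np.int64(410), np.int64(325), np.int64(123)), (np.int64(418), np.int64(265), np.int64(62)), (np.int64(426), np.int64(199), np.int64(-1))]
284 [(np.int64(402), np.int64(326), np.int64(118)), (np.int64(414), np.int64(275), np.int64(8)), (np.int64(416), np.int64(198), np.int64(0))]
287 [(np.int64(399), np.int64(340), np.int64(56)), (np.int64(406), np.int64(276), np.int64(-4)), (np.int64(407), np.int64(198), np.int64(1))]
290 [(np.int64(-9223372036854775808), np.int64(-9223372036854775808), np.int64(-9223372036854775808)), (np.int64(396), np.int64(274), np.int64(4)), (np.int64(398), np.int64(198), np.int64(-2))]<stdin>:16: RuntimeWarning: invalid value encountered in cast
```

```bash
python3 -m crank '[[[1,-0.94,0.3],0,1],[[1,-0.94,0.3],0,1],[[1,-0.94,0],0,1],[[1,-0.94,0],0,1],[[1,-0.94,0],0,1],[[1,-0.94,0],0,1],[[1,-0.94,0],0,1],[[1,-0.94,0],0,1],[[1,-0.94,0],0,1]]' 10
python3 -m crank '[[[1,-0.94,0],0,1],[[1,-0.94,0],0,1],[[1,-0.94,0],0,1],[[1,-0.94,0],0,1],[[1,-0.94,0],0,1],[[1,-0.94,0],0,1],[[1,-0.94,0],0,1],[[1,-0.94,0],0,1],[[0.9,-0.8,0],0,1],[[0,0,0],0,1]]'
```

```text
time: 0.85
eef_pos: [0.3188, 0.4393, 0.2265]
tool_rot: [-0.0, 0.111, 0.994, -0.0]
contact_force: [0.8, 0.5, 0.4]
grip_width: 0.0404
finger_force: 0.0
time: 1.68
eef_pos: [0.4986, 0.2715, 0.2262]
tool_rot: [0.0, 0.113, 0.994, -0.0]
contact_force: [0.2, -0.7, 0.8]
grip_width: 0.0006
finger_force: 0.0
```

```bash
python3 -m crank '[[[0,0,-1],0,1],[[0,0,-1],0,1],[[0,0,-1],0,1],[[0,0,-1],0,1],[[0,0,-0.9],0,1],[[0,0,0],0,1]]'
python3 -m crank '[[[-0.7,-0.18,0],0,1],[[-0.7,-0.18,0],0,1],[[-0.7,-0.18,0],0,1],[[-0.7,-0.18,0],0,1],[[-0.7,-0.18,0],0,1],[[-0.7,-0.18,0],0,1],[[-0.7,-0.18,0],0,1],[[-0.7,-0.18,0],0,1],[[-0.7,-0.18,0],0,1],[[-0.7,-0.18,0],0,1]]'
```

```text
time: 2.18
eef_pos: [0.4943, 0.2737, 0.1255]
tool_rot: [-0.002, 0.111, 0.994, -0.001]
contact_force: [-1.0, 0.6, -1.5]
grip_width: 0.0008
finger_force: 0.0
time: 3.02
eef_pos: [0.3555, 0.2381, 0.1296]
tool_rot: [0.0, 0.111, 0.994, 0.0]
contact_force: [0.1, -0.5, -0.0]
grip_width: 0.0001
finger_force: 0.1
```

Run:
```python
from h import *
s=robot.snapshot("side"); cv2.imwrite("pics/side1.png",cv2.resize(s["image"][130:280,200:400,::-1],(800,600)))
```

```text
(no output)
```

View pics/side1.png

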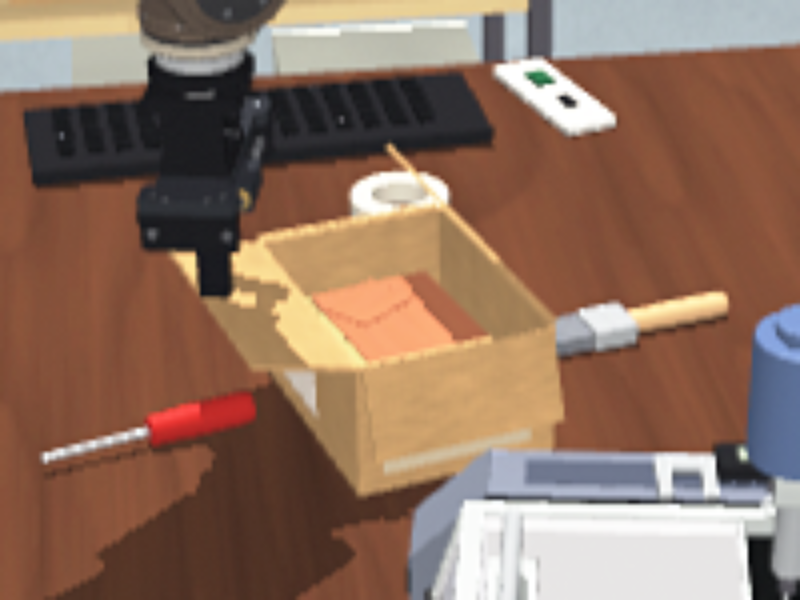

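The near flap now lies nearly level outwards, from (190,260) to (330,370), and the far flap still leans in. Next I sweep back across the carton to push the far flap out.

```bash
python3 -m crank '[[[0.1,0,0.5],0,1],[[0.7,0.18,0],0,1],[[0.7,0.18,0],0,1],[[0.7,0.18,0],0,1],[[0.7,0.18,0],0,1],[[0.7,0.18,0],0,1],[[0.7,0.18,0],0,1],[[0.7,0.18,0],0,1],[[0.7,0.18,0],0,1],[[0.7,0.18,-0.4],0,1]]'
python3 -m crank '[[[0.7,0.18,-0.1],0,1],[[0.7,0.18,0],0,1],[[0.7,0.18,0],0,1],[[0.7,0.18,0],0,1],[[0.7,0.18,0],0,1],[[0.7,0.18,0],0,1],[[0.7,0.18,0],0,1],[[0.7,0.18,0],0,1],[[0.7,0.18,0],0,1],[[0.7,0.18,0],0,1]]'
python3 -m crank '[[[0.7,0.18,0],0,1],[[0,0,0],0,1]]'
python3 - <<'E'
from h import *
s=robot.snapshot("side"); cv2.imwrite("pics/side2.png",cv2.resize(s["image"][130:280,200:400,::-1],(800,600)))
E
```

```text
time: 3.9
eef_pos: [0.4857, 0.2712, 0.1325]
tool_rot: [0.001, 0.111, 0.994, 0.001]
contact_force: [0.4, -0.8, -0.1]
grip_width: 0.0009
finger_force: 0.0
time: 4.73
eef_pos: [0.6249, 0.3069, 0.1296]
tool_rot: [0.0, 0.111, 0.994, 0.0]
contact_force: [-0.2, -0.0, 0.2]
grip_width: 0.0008
finger_force: 0.1
time: 4.9
eef_pos: [0.6401, 0.3106, 0.1292]
tool_rot: [0.001, 0.111, 0.994, 0.0]
contact_force: [0.9, 1.3, -0.4]
grip_width: 0.0007
finger_force: 0.1
```

View pics/side2.png

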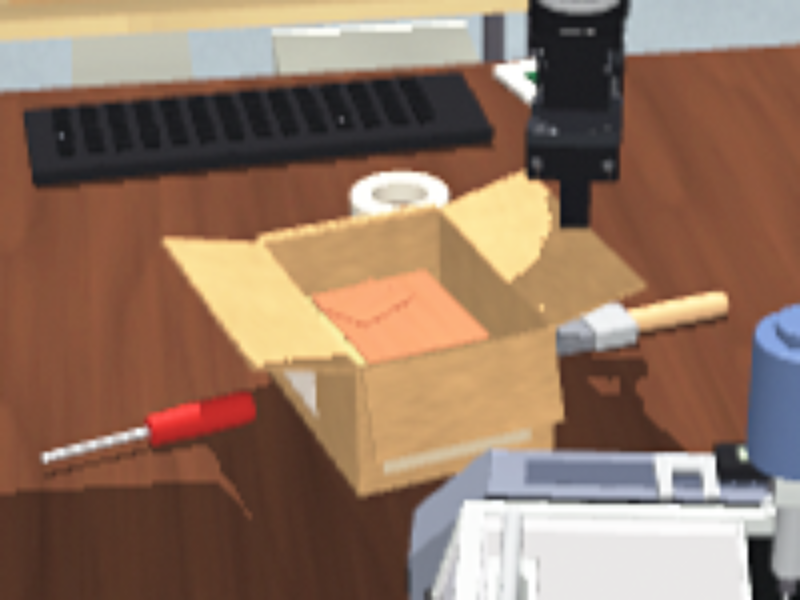

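Both flaps are now folded well out. I go up and over to the mill, turning the tool on the way.

```bash
python3 -m crank '[[[0,0,1],0,1],[[0,0,1],0,1],[[-0.6,-1,1],-0.72,0.5],[[-0.6,-1,1],-0.72,0.5],[[-0.6,-1,1],-0.72,0.5],[[-0.6,-1,1],-0.72,0.5],[[-0.6,-1,1],-0.72,0.5],[[-0.6,-1,0],-0.72,0.5],[[-0.6,-1,0],-0.72,0.5],[[-0.6,-1,0],-0.72,0.5]]'
python3 -m crank '[[[-0.6,-1,0],-0.72,0],[[-0.6,-1,0],-0.72,0],[[-0.6,-1,0],-0.72,0],[[-0.3,-1,0],-0.72,0],[[0,-1,0],-0.72,0],[[0,-1,0],-0.72,0],[[0,-1,0],-0.72,0],[[0,-1,0],-0.72,0],[[0,-1,0],-0.72,0],[[0,-1,0],-0.72,0]]'
python3 -m crank '[[[0,-1,0],-0.72,0],[[0,-1,0],-0.72,0],[[0,-1,0],-0.72,0],[[0,-1,0],-0.72,0],[[0,-1,0],-0.72,0],[[0,-1,0],-0.72,0],[[0,-1,0],-0.72,0],[[0,-1,0],-0.72,0],[[0,-0.6,0],-0.72,0],[[0,0,0],0,0]]'
python3 - <<'E'
from h import *
from scipy.spatial.transform import Rotation as R
o=robot.get_obs(); s=robot.snapshot("wrist")
cv2.imwrite("pics/w3.png",s["image"][:,:,::-1])
d=s["depth"];v,u=np.mgrid[:480,:640]
P=np.stack([(u-s["cx"])/s["fx"]*d,(v-s["cy"])/s["fy"]*d,d,np.ones_like(d)],-1)@np.array(s["hand_eye"]).T
q=o["tool_rot"];M=R.from_quat([*q[1:],q[0]]).as_matrix()
W=P[...,:3]@M.T+o["eef_pos"]
y=M[:,1];print(o["eef_pos"],"tool y deg",np.degrees(np.arctan2(y[1],y[0])))
m=(d>0)&(W[...,2]>.170)&(W[...,2]<.19)&(abs(W[...,0]-.502)<.05)&(abs(W[...,1]+.222)<.1)
p=W[m];print(len(p),p.mean(0),np.percentile(p[:,2],[5,50,95]),cv2.minAreaRect(p[:,:2].astype(np.float32)))
E
```

```text
time: 5.78
eef_pos: [0.5404, 0.1493, 0.2695]
tool_rot: [0.0, 0.336, 0.942, 0.0]
contact_force: [-0.3, 0.6, -0.1]
grip_width: 0.0456
finger_force: 0.0
time: 6.62
eef_pos: [0.4991, -0.0505, 0.2691]
tool_rot: [0.0, 0.59, 0.807, 0.0]
contact_force: [-0.7, -0.6, 0.6]
grip_width: 0.0949
finger_force: 0.0
time: 7.45
eef_pos: [0.4994, -0.2233, 0.2688]
tool_rot: [0.0, 0.778, 0.629, -0.0]
contact_force: [-0.8, 0.7, -0.9]
grip_width: 0.0952
finger_force: 0.0
[ 0.49940526 -0.22325728  0.26880833] tool y deg -12.114102174087103
3575 [ 0.50312527 -0.21705292  0.18088916] [0.1775185  0.18125618 0.18287384] ((0.5022820830345154, -0.2213345170021057), (0.12966151535511017, 0.01203511469066143), 78.83361053466797)
```

View pics/w3.png

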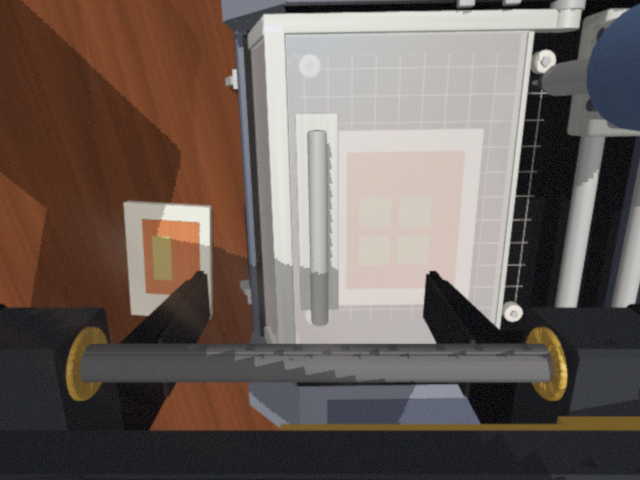

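The wrist view shows the bar at (318,230), lying square between the open fingers. A small correction, then I descend and grip.

```bash
python3 -m crank '[[[0.15,0.1,-1],0.2,0],[[0,0,-1],0,0],[[0,0,-1],0,0],[[0,0,-1],0,0],[[0,0,-1],0,0],[[0,0,-0.5],0,0],[[0,0,0],0,0]]'
python3 -m crank '[[[0,0,0],0,1],[[0,0,0],0,1],[[0,0,0],0,1],[[0,0,0],0,1],[[0,0,0],0,1],[[0,0,0],0,1],[[0,0,0],0,1],[[0,0,0],0,1],[[0,0,0],0,1],[[0,0,0],0,1]]' 25
python3 -m crank '[[[0,0,0],0,1],[[0,0,0],0,1],[[0,0,0],0,1]]'
python3 - <<'E'
import numpy as np
a=np.radians(-11.2); r,h=.165,.042
f=lambda t:np.array([r-r*np.cos(t)+h*np.sin(t), r*np.sin(t)+h*np.cos(t)-h])
T=np.radians(np.linspace(0,50,21))
P=np.array([f(t) for t in T]); D=np.diff(P,axis=0)/.02
for t,d in zip(T[1:],D): print(round(np.degrees(t),1),np.round([d[0]*np.cos(a),d[0]*np.sin(a),d[1]],3))
print(P[-1],P[-1][0]*np.cos(a),P[-1][0]*np.sin(a))
E
```

```text
time: 8.08
eef_pos: [0.5022, -0.2186, 0.1572]
tool_rot: [-0.002, 0.771, 0.637, -0.001]
contact_force: [0.7, -1.1, -0.8]
grip_width: 0.095
finger_force: 0.0
time: 8.92
eef_pos: [0.5031, -0.22, 0.1586]
tool_rot: [0.0, 0.771, 0.636, 0.0]
contact_force: [0.1, 0.3, -0.8]
grip_width: 0.034
finger_force: 0.0
time: 9.17
eef_pos: [0.5026, -0.2199, 0.1586]
tool_rot: [-0.001, 0.771, 0.636, -0.0]
contact_force: [-22.1, 2.4, 8.2]
grip_width: 0.0141
finger_force: 10.8
2.5 [ 0.098 -0.019  0.358]
5.0 [ 0.113 -0.022  0.353]
7.5 [ 0.128 -0.025  0.348]
10.0 [ 0.143 -0.028  0.342]
12.5 [ 0.157 -0.031  0.335]
15.0 [ 0.171 -0.034  0.328]
17.5 [ 0.185 -0.037  0.32 ]
20.0 [ 0.199 -0.039  0.311]
22.5 [ 0.212 -0.042  0.302]
25.0 [ 0.224 -0.044  0.293]
27.5 [ 0.237 -0.047  0.282]
30.0 [ 0.249 -0.049  0.272]
32.5 [ 0.26  -0.051  0.26 ]
35.0 [ 0.271 -0.054  0.248]
37.5 [ 0.281 -0.056  0.236]
40.0 [ 0.291 -0.058  0.223]
42.5 [ 0.3   -0.059  0.21 ]
45.0 [ 0.309 -0.061  0.197]
47.5 [ 0.317 -0.063  0.183]
50.0 [ 0.325 -0.064  0.168]
[0.09111391 0.11139441] 0.08937866073195329 -0.017697451392669556
```

```bash
python3 -m crank '[[[0,0,0],0,1],[[0,0,0],0,1],[[0,0,0],0,1],[[0,0,0],0,1],[[0,0,0],0,1]]'
```

```text
time: 9.58
eef_pos: [0.5014, -0.2196, 0.1585]
tool_rot: [-0.002, 0.771, 0.636, -0.001]
contact_force: [-9.0, 0.3, 4.9]
grip_width: 0.0111
finger_force: 25.0
```

```bash
python3 -m crank '[[[0.04,-0.01,0.36],0,1],[[0.11,-0.02,0.35],0,1],[[0.13,-0.03,0.35],0,1],[[0.14,-0.03,0.34],0,1],[[0.16,-0.03,0.34],0,1],[[0.17,-0.03,0.33],0,1],[[0.19,-0.04,0.32],0,1],[[0.2,-0.04,0.31],0,1],[[0.21,-0.04,0.3],0,1],[[0.22,-0.04,0.29],0,1]]'
```

```text
time: 10.42
eef_pos: [0.5329, -0.2259, 0.2253]
tool_rot: [-0.002, 0.771, 0.636, -0.001]
contact_force: [-13.1, -0.4, 1.7]
grip_width: 0.0113
finger_force: 25.0
```

```bash
python3 -m crank '[[[0.18,-0.05,0.28],0,1],[[0.2,-0.05,0.27],0,1],[[0.25,-0.05,0.26],0,1],[[0.27,-0.05,0.25],0,1],[[0.28,-0.06,0.24],0,1],[[0.29,-0.06,0.22],0,1],[[0.3,-0.06,0.21],0,1],[[0.31,-0.06,0.2],0,1],[[0.32,-0.06,0.18],0,1],[[0.32,-0.06,0.17],0,1]]'
python3 -m crank '[[[0,0,0],0,1],[[0,0,0],0,1],[[0,0,0],0,1]]'
python3 - <<'E'
from h import *
s=robot.snapshot("side"); cv2.imwrite("pics/side4.png",cv2.resize(s["image"][130:400,240:500,::-1],(578,600)))
np.save("side4.npy",cloud(s)); s=robot.snapshot("top");np.save("top4.npy",cloud(s)); cv2.imwrite("pics/top4.png",s["image"][100:340,150:510,::-1])
E
```

```text
time: 11.25
eef_pos: [0.5884, -0.2372, 0.2728]
tool_rot: [0.0, 0.771, 0.636, -0.0]
contact_force: [-9.5, 1.4, 7.4]
grip_width: 0.0114
finger_force: 25.0
time: 11.5
eef_pos: [0.5886, -0.2373, 0.2727]
tool_rot: [0.001, 0.771, 0.637, 0.0]
contact_force: [-10.3, 2.5, 11.3]
grip_width: 0.0115
finger_force: 25.0
```

View pics/side4.png

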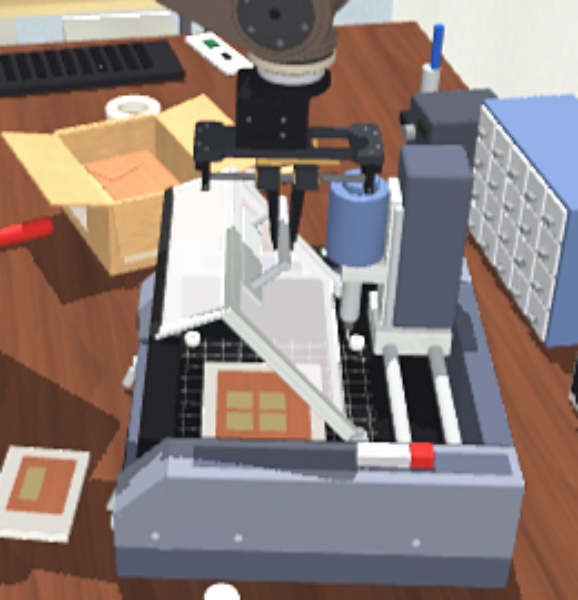

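View pics/top4.png

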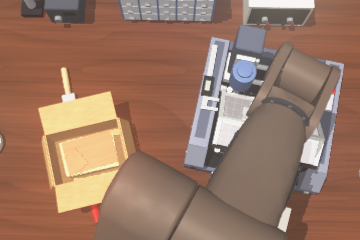

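The guard is up with the bar between the fingers, and the body is clear of the motor. I check the guard and flap angles from depth.

Run:
```python
from h import *
S=np.load("side4.npy");T=np.load("top4.npy")
def loc(W,o,yaw):
    a=np.radians(yaw);d=W-np.array(o);return np.stack([d[...,0]*np.cos(a)+d[...,1]*np.sin(a),-d[...,0]*np.sin(a)+d[...,1]*np.cos(a),d[...,2]],-1)
M=loc(S,[.5023,-.2213,0],-11.2)
m=(abs(M[...,1]+.130)<.012)&(M[...,2]>.155)&(M[...,2]<.29)&(M[...,0]>.0)&(M[...,0]<.16)
p=M[m];
for _ in range(4):
    k=np.polyfit(p[:,2],p[:,0],1);r=p[:,0]-np.polyval(k,p[:,2]);p=p[abs(r)<2*r.std()+1e-4]
print("guard",len(p),np.degrees(np.arctan2(1,-k[0])),r.std(),p[:,[0,2]].min(0),p[:,[0,2]].max(0), np.polyval(k,.135))
C=loc(T,[.499,.2725,0],15)
for sgn in(-1,1):
    m=(abs(C[...,1])<.1)&(sgn*C[...,0]>.09)&(sgn*C[...,0]<.16)&(C[...,2]>.1)&(C[...,2]<.2)
    p=C[m];k=np.polyfit(sgn*p[:,0],p[:,2],1);print("flap",sgn,len(p),np.pi-np.arctan(k[0]),np.ptp(p[:,2]))
```

```text
guard 618 49.003556903143256 0.005990644223811079 [0.02327808 0.15532275] [0.15402364 0.28961561] 0.16407278904326894
flap -1 1100 2.894796850646385 0.030285374933127662
flap 1 1583 2.898737186441247 0.029975464498060267
```

```bash
python3 -m crank '[[[0.02,0,0.09],0,1],[[0,0,0],0,1],[[0,0,0],0,1],[[0,0,0],0,1],[[0,0,0],0,1],[[0,0,0],0,1]]'
```

```text
time: 12.1
eef_pos: [0.5891, -0.2373, 0.273]
tool_rot: [0.0, 0.771, 0.636, -0.0]
contact_force: [-6.8, 0.9, 3.0]
grip_width: 0.0113
finger_force: 25.0
```

```bash
python3 -c "
from rig import robot
print(robot.hand_in())"
```

```text
the job is handed in; nothing more can be done
None
```

The job is handed in: both carton flaps are folded back to about 2.9 rad each, and the arm is holding the guard up by its bar at about 50 degrees (depth reading 49, arm pose 49.7, then raised slightly).

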